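# Load a kit carrier with footed terminal boards and coils, then lock it

## Robot

A 7-joint arm with a two-finger parallel gripper is mounted at the origin on a cart in front of the work surface, level with it; the furniture and walls round the work are solid. World frame = base frame: x ahead of the robot, y to its left, z up, the work surface at z = 0. Lengths are in m, angles in rad, forces in N, time in s.
With the tool pointing down it reaches from about 0.35 to 0.775 m from the base axis. Payload 3.1 kg.
Tool frame: the origin (TCP) lies between the finger pads; the fingertips stand 19 mm ahead of it and the grasp point (between the pads) is the TCP; z points along the fingers, y is the line along which they close (so a half turn about z gives the same grasp; the last joint's range is limited). The gripper opens to 85 mm and grips with 20 to 120 N. Pads are 22 mm wide; open, the fingers measure 114 mm over their backs; the gripper's body (76 mm by 85 mm) begins 54 mm behind the grasp point. The pads swing forward as they close: fully open they stand 13 mm farther back than shut.
Start: joints at [-0.042, 0.311, 0.014, 1.512, -0.004, 1.319, -0.027], TCP at [0.55, 0, 0.25] pointing down, gripper open.
Joint ranges: [-2.7, 2.7], [-0.3, 1.91], [-1.27, 1.3], [0.12, 2.57], [-1.44, 4.58], [0.2, 2.03], [-3.05, 3.05]. Speed limits (rad/s): [2.79, 2.79, 3.14, 3.14, 3.14, 3.14, 3.14].

## Interface

Orientations are given as a 3x3 rotation matrix whose columns are the frame's x, y, z axes.
In Python, from rig import robot gives the robot as it stands. Calls block until the motion is done:
- robot.move_to(position, orientation): joint-space move of the TCP to a pose.
- robot.line_to(position, attitude=None, max_speed=0.15, guard=None): straight line of the TCP; attitude=None keeps the orientation; max_speed is the mean speed in m/s. With guard (N) it stops when the force on the tool has changed by that much, and returns True; else False.
- robot.move_joints(angles): joint-space move.
- robot.grip(opening): finger opening in m; the grip force is fixed at half the most; returns when the fingers have stopped.
- robot.dwell(seconds).
- robot.inverse_kinematics(position, orientation): joint angles nearest the present ones, or None.
- robot.sense(): the state.
- robot.grab_frame(name): name is "scene" or "side" or "wrist"; returns a dict with "frame" (420x560x3 uint8, red, green, blue), "z_map" (420x560 float32, m along the optical axis (not along the pixel's ray), 0 where there is no reading), "mtx" (3x3 intrinsics, pixels), "k1" (the pictures are not rectified: a ray, as slopes to the right and down, at radius r is drawn at 1 + k1 r^2 times it, then the intrinsics apply), "camera_from_world" (4x4, takes a point from world to camera coordinates). Camera axes: x right, y down, z forward; pixel columns grow to the right and rows downward; lengths in m; the calibration is good to about 2 mm. A picture is of the moment at which its call begins.
A pose or a line that the arm cannot do raises robot.IKError and nothing moves.
- robot.finish_job(): hands the job in; it is judged then, once.
Trained networks look in the newest picture that a camera, given by its name, has taken for a name from the list of things; names that differ only in an ending like _2 or _b are one class to them, and where a whole thing is asked for, a point or a joint stands for the part that bears it (a point fixed in the world has none). Each returns a list of dicts, best first, with "conf" (0 to 1); they miss things now and then, are a little off and sometimes report something else, mostly with a low value. They report only what shows in the picture. A call takes as long as a camera call. They do not tell look-alikes from the thing itself.
- robot.find_in(camera, name): "location" ([x, y, z] in m, in world coordinates, good to about 4 mm: the middle of the surface that is visible of it).
- robot.pinpoint(camera, name): "location" ([x, y, z] in m, in world coordinates, good to about 4 mm: a listed point, or the origin of a listed thing).
The state is a dict: "time": time; "joint_pos": joint angles; "joint_velocities": joint speeds; "tau": joint torques, N m; "ee_pos": TCP position; "orientation": TCP orientation; "contact_force": force on the tool from outside, world axes, zero at the start; "torque": the same for the moment, N m; "finger_gap": finger opening in m; "finger_force": force on a finger pad.
Only numpy, scipy, OpenCV 4.12 (cv2) and the standard library are available. Lean on these libraries where they do the work, as an engineer would, in place of code of your own. Each camera call takes 0.05 s, during which the arm holds its last target. There are 200 camera calls.

## Task

Make up the kit: take every terminal board from the wooden stand and stand it upright in a bay of its own in the green carrier, its toe hooked under the keeper rod and its foot flat on the bay floor (lean the board towards you to get the toe under the rod, then straighten it), and set both coils upright in the carrier's tray. When everything is loaded, throw the red lock lever over, away from you, to its stop; do not move the lever earlier, and leave the tape roll alone.

Things in the scene. Friction and masses are not known exactly. Their poses are not given: they have to be found in the camera images.
- kit_carrier: green fixed carrier on the bench, 100 mm deep (x) by 380 mm long (y), base plate 12 mm thick. Origin: centre of its underside; x away from the robot, y to the left, z up. From left to right: three bays in a row (pitch 68 mm, under one keeper rod), a tray with 26 mm walls, and the lock lever on its block. Yaw up to 0.12 rad either way
- bay_1 (a point): centre of the left bay's floor, where a seated board's origin belongs; axes as the carrier. The bay is 62 mm long in y, between partitions 6 mm thick and 18 mm high. A fixed keeper rod of 8 mm diameter runs along y, its axis at x -11 mm (robot's side) and 15 mm above the floor; a back rail 8 mm high and 6 mm thick has its face at x +8 mm. Bays are alike
- bay_2 (a point): centre of the middle bay's floor. The mouth between rod and rail (15 mm) is narrower than the 20 mm foot: a board enters only leaning about 35 degrees towards the robot, toe first under the rod, from above and behind, and is then straightened, its heel coming down in front of the rail
- bay_3 (a point): centre of the right bay's floor. Seated: toe under the rod (5 mm to spare), foot flat on the floor, plate 3 mm behind the rod; the board then stands by itself
- tray_floor (a point): centre of the tray's inner floor (12 mm above the bench), axes as the carrier. Inner size 88 mm (x) by 104 mm (y), walls 26 mm high above the floor and 6 mm thick; holds both coils side by side along y (at y +26 and -26 mm) if their square sides are turned parallel to the walls
- lock_lever_tip (a point): centre of the red ball (26 mm diameter) on the tip of the lock lever, a steel rod of 10 mm diameter; the ball's centre is 62 mm from the lever's axle. The axle lies along the carrier's y, 34 mm above the bench, in the carrier's frame at x 0, y -163 mm, on a grey block 70 x 50 x 25 mm
- lock_lever (a joint): angle of the lock lever, rad: 0 leaning to the robot (0.5 rad before upright), 1.0 at its stop leaning away from the robot; it stays where it is left and needs about 1 N at the ball
- board_stand: fixed pale wooden stand, 190 mm deep (x) by 76 mm (y), base 10 mm thick. Origin: centre of the underside, x away from the robot. Three grooves along y, one behind the other at 60 mm pitch (at x -60 mm, 0, +60 mm, about 30 mm wide), walls 18 mm high above the groove floor; each may hold one board
- board_1: terminal board: brown upright plate 8 mm thick (x), 56 wide (y), 120 tall (z), 0.12 kg, on a steel foot. Origin: underside, middle of the plate. The foot's toe sticks out to own -x only, 12 mm beyond the plate, 6 mm thick, so the underside spans x -16 to +4 mm. 2 or 3 boards are present (absent: None). Starts upright in a groove of the stand, toe to the stand's -x, within 0.03 rad
- board_2: terminal board, just like board_1. Flat brass studs on its front (-x) face up to 56 mm above the underside; its upper half is bare, the place to pinch it across its 8 mm thickness
- board_3: terminal board, just like board_1. Any board may go in any bay
- coil_a: wound coil, upright: white bobbin with an orange hank of wire, 47 x 46 x 57 mm, 0.15 kg; both coils are always present. Origin: underside, within 1 mm of the middle; z up. Solid outline: a 43 x 43 mm box up to 25 mm high, then a round of 44 mm diameter up to 54 mm. Its square sides lie along its x and y. Stands loose on the bench right of the stand, yaw up to 0.5 rad
- coil_b: wound coil, upright: white bobbin with an orange hank of wire, 45 x 47 x 56 mm, 0.15 kg; both coils are always present. Origin: underside, within 1 mm of the middle; z up. Solid outline: a 43 x 43 mm box up to 25 mm high, then a round of 44 mm diameter up to 54 mm. Its square sides lie along its x and y. Stands loose on the bench right of the stand, yaw up to 0.5 rad
- tape: yellow roll of tape, 64 mm diameter, 18 mm high, origin under its centre; bystander
Things that resemble listed ones, but are neither listed nor needed, are in the scene too. What is shaped like the board_1 but white is not meant. What is shaped like the board_2 but orange is not meant.

How it is judged:
On the way, in this order (a step that is already met when the one before it is completed fails the run):
1. every board seated upright in a bay and every coil upright in the tray, the lever not yet thrown (((x of board_1 in the frame of bay_1 between -0.005 and 0.005 m and y of board_1 in the frame of bay_1 between -0.008 and 0.008 m and z of board_1 in the frame of bay_1 between -0.004 and 0.004 m) or (x of board_1 in the frame of bay_2 between -0.005 and 0.005 m and y of board_1 in the frame of bay_2 between -0.008 and 0.008 m and z of board_1 in the frame of bay_2 between -0.004 and 0.004 m) or (x of board_1 in the frame of bay_3 between -0.005 and 0.005 m and y of board_1 in the frame of bay_3 between -0.008 and 0.008 m and z of board_1 in the frame of bay_3 between -0.004 and 0.004 m)) and angle between each of board_1, board_2, board_3's own z axis and vertical below 0.12 rad and linear speed of each of board_1, board_2, board_3, coil_a, coil_b below 0.03 m/s and ((x of board_2 in the frame of bay_1 between -0.005 and 0.005 m and y of board_2 in the frame of bay_1 between -0.008 and 0.008 m and z of board_2 in the frame of bay_1 between -0.004 and 0.004 m) or (x of board_2 in the frame of bay_2 between -0.005 and 0.005 m and y of board_2 in the frame of bay_2 between -0.008 and 0.008 m and z of board_2 in the frame of bay_2 between -0.004 and 0.004 m) or (x of board_2 in the frame of bay_3 between -0.005 and 0.005 m and y of board_2 in the frame of bay_3 between -0.008 and 0.008 m and z of board_2 in the frame of bay_3 between -0.004 and 0.004 m)) and ((x of board_3 in the frame of bay_1 between -0.005 and 0.005 m and y of board_3 in the frame of bay_1 between -0.008 and 0.008 m and z of board_3 in the frame of bay_1 between -0.004 and 0.004 m) or (x of board_3 in the frame of bay_2 between -0.005 and 0.005 m and y of board_3 in the frame of bay_2 between -0.008 and 0.008 m and z of board_3 in the frame of bay_2 between -0.004 and 0.004 m) or (x of board_3 in the frame of bay_3 between -0.005 and 0.005 m and y of board_3 in the frame of bay_3 between -0.008 and 0.008 m and z of board_3 in the frame of bay_3 between -0.004 and 0.004 m)) and x of coil_a in the frame of tray_floor between -0.04 and 0.04 m and y of coil_a in the frame of tray_floor between -0.05 and 0.05 m and z of each of coil_a, coil_b in the frame of tray_floor below 0.012 m and angle between each of coil_a, coil_b's own z axis and vertical below 0.15 rad and x of coil_b in the frame of tray_floor between -0.04 and 0.04 m and y of coil_b in the frame of tray_floor between -0.05 and 0.05 m and value of joint lock_lever below 0.4 rad), for 0.2 s.
2. the lock lever thrown over to its stop (value of joint lock_lever above 0.85 rad), for 0.2 s.
At the end, for the whole second after the job is handed in: Every board present stands within 0.12 rad of upright in a bay, its origin within 5 mm in x, 8 mm in y and 4 mm in z of the bay point; every coil stands upright (within 0.15 rad) on the tray floor; the lever is beyond 0.85 rad; all is at rest (((x of board_1 in the frame of bay_1 between -0.005 and 0.005 m and y of board_1 in the frame of bay_1 between -0.008 and 0.008 m and z of board_1 in the frame of bay_1 between -0.004 and 0.004 m) or (x of board_1 in the frame of bay_2 between -0.005 and 0.005 m and y of board_1 in the frame of bay_2 between -0.008 and 0.008 m and z of board_1 in the frame of bay_2 between -0.004 and 0.004 m) or (x of board_1 in the frame of bay_3 between -0.005 and 0.005 m and y of board_1 in the frame of bay_3 between -0.008 and 0.008 m and z of board_1 in the frame of bay_3 between -0.004 and 0.004 m)) and angle between each of board_1, board_2, board_3's own z axis and vertical below 0.12 rad and linear speed of each of board_1, board_2, board_3, coil_a, coil_b below 0.03 m/s and ((x of board_2 in the frame of bay_1 between -0.005 and 0.005 m and y of board_2 in the frame of bay_1 between -0.008 and 0.008 m and z of board_2 in the frame of bay_1 between -0.004 and 0.004 m) or (x of board_2 in the frame of bay_2 between -0.005 and 0.005 m and y of board_2 in the frame of bay_2 between -0.008 and 0.008 m and z of board_2 in the frame of bay_2 between -0.004 and 0.004 m) or (x of board_2 in the frame of bay_3 between -0.005 and 0.005 m and y of board_2 in the frame of bay_3 between -0.008 and 0.008 m and z of board_2 in the frame of bay_3 between -0.004 and 0.004 m)) and ((x of board_3 in the frame of bay_1 between -0.005 and 0.005 m and y of board_3 in the frame of bay_1 between -0.008 and 0.008 m and z of board_3 in the frame of bay_1 between -0.004 and 0.004 m) or (x of board_3 in the frame of bay_2 between -0.005 and 0.005 m and y of board_3 in the frame of bay_2 between -0.008 and 0.008 m and z of board_3 in the frame of bay_2 between -0.004 and 0.004 m) or (x of board_3 in the frame of bay_3 between -0.005 and 0.005 m and y of board_3 in the frame of bay_3 between -0.008 and 0.008 m and z of board_3 in the frame of bay_3 between -0.004 and 0.004 m)) and x of coil_a in the frame of tray_floor between -0.04 and 0.04 m and y of coil_a in the frame of tray_floor between -0.05 and 0.05 m and z of each of coil_a, coil_b in the frame of tray_floor below 0.012 m and angle between each of coil_a, coil_b's own z axis and vertical below 0.15 rad and x of coil_b in the frame of tray_floor between -0.04 and 0.04 m and y of coil_b in the frame of tray_floor between -0.05 and 0.05 m and value of joint lock_lever above 0.85 rad); the robot touches nothing.
It fails at once if the tape roll pushed more than 30 mm (distance of tape from where it was at the start of the episode above 0.03 m).
Of board_1, board_2, board_3 only 2 to 3 are there at a start; the rules pass over those that are not, and their reading is None.
At some moment in a run one of coil_a, coil_b may be knocked a few centimetres aside while the robot is not near it.
It also fails if it takes over 210 s, if anything falls off the work surface, if the arm or the gripper's body presses on something with over 40 N, if the wrist force passes 120 N, or if a joint passes its speed limit or range.

## Working session

There is one attempt and no reset: what is moved stays moved. The work goes in short steps, each a Python script; the robot and the scene stay as the last script left them, time stands still between calls to the robot, and variables do not carry over. Pictures are saved under pics/ and viewed, at most 14 in all, crops included, and the job is handed in when it is done.

```bash
ls; mkdir -p pics
cat > h.py <<'E'
import numpy as np, cv2
from rig import robot
def grab(cam,fn=None):
    f=robot.grab_frame(cam)
    if fn: cv2.imwrite('pics/'+fn,f['frame'][:,:,::-1])
    return f
def cloud(f):
    """world xyz for each pixel (h,w,3); nan without depth"""
    K=np.array(f['mtx']);h,w=f['z_map'].shape
    u,v=np.meshgrid(np.arange(w),np.arange(h))
    p=np.stack([(u-K[0,2])/K[0,0],(v-K[1,2])/K[1,1]],-1)
    q=p.copy()
    for _ in range(15): q=p/(1+f['k1']*(q**2).sum(-1,keepdims=True))
    z=np.where(f['z_map']>0,f['z_map'],np.nan)[...,None]
    c=np.concatenate([q*z,z],-1)
    T=np.linalg.inv(np.array(f['camera_from_world']))
    return c@T[:3,:3].T+T[:3,3]
def proj(f,P):
    T=np.array(f['camera_from_world']);K=np.array(f['mtx'])
    c=np.atleast_2d(P)@T[:3,:3].T+T[:3,3];q=c[:,:2]/c[:,2:]
    q=q*(1+f['k1']*(q**2).sum(1,keepdims=True))
    return q*[K[0,0],K[1,1]]+K[:2,2]
E
python3 - <<'E'
from h import *
np.set_printoptions(precision=4,suppress=True)
for c in ['scene','side']:
    f=grab(c,c+'0.png'); P=cloud(f); np.save(c+'0.npy',P); np.save(c+'0rgb.npy',f['frame'])
    T=np.linalg.inv(f['camera_from_world']);print(c,T[:3,3],T[:3,2],f['mtx'][0][0],f['k1'])
    for n in ['kit_carrier','bay_1','bay_2','bay_3','tray_floor','lock_lever_tip','board_stand','board_1','coil_a','tape']:
        for d in robot.pinpoint(c,n): print(c,n,np.array(d['location']),round(d['conf'],2), proj(f,d['location']).round()[0])
f=grab('scene')
print(robot.sense())
E
```

```text
pics
scene [-0.0329 -0.8152  0.9031] [ 0.4879  0.6073 -0.627 ] 540.8474247489777 -0.12759546467053556
scene kit_carrier [0.6265 0.1636 0.0141] 0.66 [239. 192.]
scene kit_carrier [0.6155 0.1449 0.0065] 0.6 [240. 199.]
scene bay_1 [0.6277 0.1624 0.015 ] 0.97 [239. 192.]
scene bay_1 [0.6285 0.305  0.0139] 0.68 [211. 169.]
scene bay_1 [0.6315 0.2284 0.0101] 0.62 [227. 181.]
scene bay_2 [0.6277 0.1624 0.015 ] 0.97 [239. 192.]
scene bay_2 [0.6285 0.305  0.0139] 0.68 [211. 169.]
scene bay_2 [0.6315 0.2284 0.0101] 0.62 [227. 181.]
scene bay_3 [0.6277 0.1624 0.015 ] 0.97 [239. 192.]
scene bay_3 [0.6285 0.305  0.0139] 0.68 [211. 169.]
scene bay_3 [0.6315 0.2284 0.0101] 0.62 [227. 181.]
scene tray_floor [0.6106 0.069  0.0128] 0.65 [255. 212.]
scene lock_lever_tip [ 0.5799 -0.0177  0.0918] 0.66 [266. 209.]
scene board_stand [ 0.53   -0.1451 -0.0002] 0.64 [283. 275.]
scene board_1 [ 0.4455 -0.0004  0.0021] 0.82 [218. 257.]
scene board_1 [ 0.5903 -0.1476  0.0072] 0.8 [304. 262.]
scene board_1 [ 0.5364 -0.1438  0.014 ] 0.75 [285. 270.]
scene board_1 [ 0.6023 -0.3974 -0.0032] 0.7 [385. 328.]
scene b
[... 1303 characters left out ...]
0.6235 -0.2487  0.002 ] 0.91 [308. 276.]
side tape [ 0.7725  0.1016 -0.0008] 0.5 [302. 200.]
{'time': 1.15, 'joint_pos': array([-0.0417,  0.3109,  0.014 ,  1.5115, -0.0044,  1.3192, -0.0272]), 'joint_velocities': array([-0.0007, -0.001 ,  0.0004, -0.0007,  0.0011,  0.0008, -0.0014]), 'tau': array([  0.    , -37.9818,   0.146 , -23.0864,   0.0123,   0.002 ,
        -0.    ]), 'ee_pos': array([0.55  , 0.    , 0.2503]), 'orientation': array([[-0.0001,  1.    ,  0.0001],
       [ 1.    ,  0.0001, -0.    ],
       [-0.    ,  0.0001, -1.    ]]), 'contact_force': array([ 0.4179, -0.5761, -0.4411]), 'torque': array([ 0.0071, -0.0108, -0.0472]), 'finger_force': 0.0, 'finger_gap': 0.08540136284036372}
```

Run:
```python
import cv2
a=cv2.imread('pics/scene0.png');cv2.imwrite('pics/a.png',cv2.resize(a[130:380,170:470],(800,600*800*250//300//480000*1 if 0 else 600)))
```

```text
(no output)
```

View pics/scene0.png

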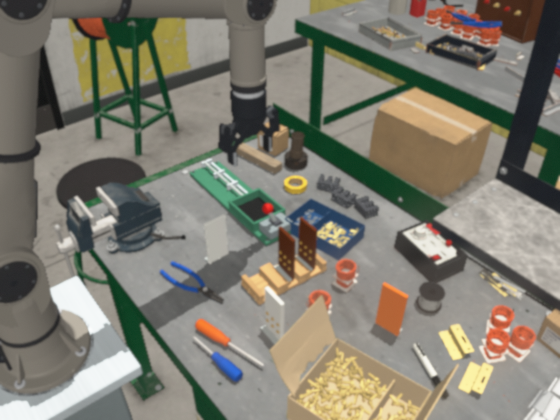

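View pics/a.png

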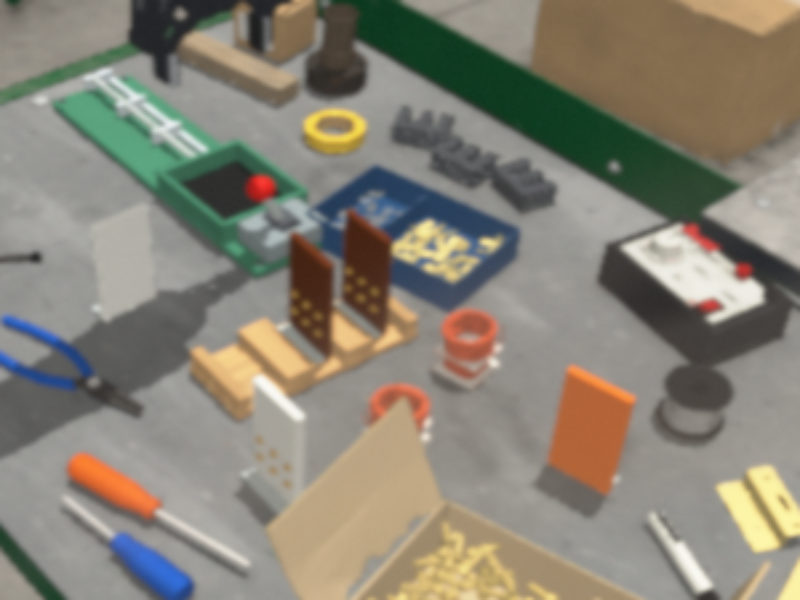

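Two brown boards stand in the stand's middle and rear grooves, at (285,250) and (307,243). The front groove is empty. The look-alikes, which I will leave alone, are the white boards at (215,240) and (273,312) and the orange one at (392,305). The kit's coils are at (345,273) and (320,300). The ones at about (500,325), beyond the box, are far away. Next I'll take close wrist views for measurement.

Run:
```python
from h import *
np.set_printoptions(precision=4,suppress=True)
R=np.array([[0,1,0],[1,0,0],[0,0,-1.]])
for i,p in enumerate([(0.52,0.22,0.33),(0.52,0.08,0.33),(0.45,-0.12,0.36),(0.48,-0.25,0.36)]):
    try: robot.move_to(p,R)
    except robot.IKError as e: print('ik',p); continue
    f=grab('wrist',f'w{i}.png');np.savez(f'w{i}.npz',P=cloud(f),rgb=f['frame'],T=f['camera_from_world'],K=f['mtx'],k=f['k1'])
    T=np.linalg.inv(f['camera_from_world']);print(p,T[:3,3],T[:3,2])
    for n in (['bay_1','tray_floor','lock_lever_tip','kit_carrier'] if i<2 else ['board_1','coil_a','board_stand']):
        for d in robot.pinpoint('wrist',n): print(n,np.array(d['location']),round(d['conf'],2),proj(f,d['location']).round()[0])
ims=[cv2.imread(f'pics/w{i}.png') for i in range(4)]
m=np.vstack([np.hstack(ims[:2]),np.hstack(ims[2:])]);cv2.imwrite('pics/wm.png',cv2.resize(m,(800,600)))
```

```text
(0.52, 0.22, 0.33) [0.5208 0.2939 0.4514] [-0.0012 -0.2972 -0.9548]
bay_1 [0.629  0.1611 0.0129] 0.9 [360. 208.]
bay_1 [0.6283 0.3007 0.0131] 0.89 [366. 105.]
tray_floor [0.6123 0.0657 0.0135] 0.62 [344. 269.]
lock_lever_tip [ 0.5837 -0.014   0.0897] 0.93 [329. 348.]
kit_carrier [ 0.6165  0.1489 -0.0012] 0.64 [348. 213.]
(0.52, 0.08, 0.33) [0.52   0.155  0.4524] [-0.0005 -0.2941 -0.9558]
bay_1 [0.6273 0.1595 0.0131] 0.82 [365. 108.]
bay_1 [0.6333 0.2296 0.0128] 0.79 [373.  50.]
tray_floor [0.6137 0.0647 0.0137] 0.62 [351. 180.]
lock_lever_tip [ 0.5873 -0.0157  0.0887] 0.97 [338. 257.]
kit_carrier [ 0.616   0.1486 -0.0013] 0.71 [354. 116.]
(0.45, -0.12, 0.36) [ 0.4503 -0.0421  0.4821] [ 0.0012 -0.2933 -0.956 ]
board_1 [ 0.6006 -0.4013 -0.0013] 0.95 [367. 326.]
board_1 [ 0.5345 -0.1474  0.0098] 0.93 [339. 185.]
board_1 [ 0.4054 -0.262   0.0023] 0.9 [254. 254.]
board_1 [0.4455 0.0065 0.0025] 0.78 [279.  75.]
board_1 [ 0.5905 -0.1558  0.013 ] 0.72 [376. 192.]
coil_a [ 0.5161 -0.283   0.001 ] 0.92 [322. 266.]
coil_a [ 0.6161 -0.2491  0.0003] 0.88 [385. 246.]
board_stand [ 0.5281 -0.1482  0.0032] 0.93 [334. 185.]
(0.48, -0.25, 0.36) [ 0.4804 -0.174   0.4816] [-0.0009 -0.2937 -0.9559]
board_1 [ 0.5902 -0.1536  0.0104] 0.98 [362.  96.]
board_1 [ 0.6014 -0.4003 -0.0043] 0.76 [357. 256.]
board_1 [ 0.4073 -0.2632  0.0015] 0.69 [234. 173.]
board_1 [ 0.5337 -0.1473  0.0124] 0.59 [322.  91.]
board_1 [ 0.5132 -0.282   0.0008] 0.19 [304. 186.]
coil_a [ 0.5132 -0.2822  0.0012] 0.63 [304. 186.]
coil_a [ 0.6139 -0.2495 -0.0032] 0.58 [372. 164.]
board_stand [ 0.5273 -0.1471  0.0038] 0.83 [316.  91.]
```

View pics/wm.png

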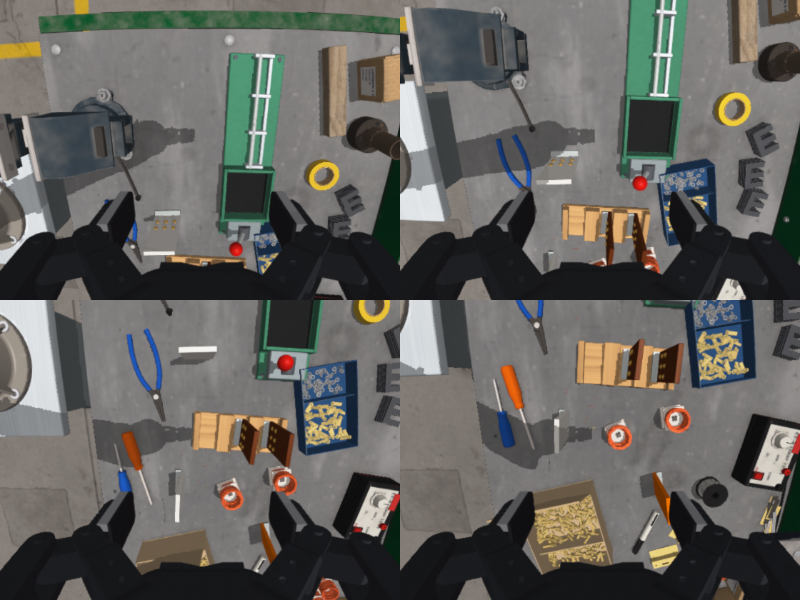

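```bash
cat > meas.py <<'E'
from h import *
np.set_printoptions(precision=4,suppress=True)
def load(i):
    d=np.load(f'w{i}.npz');return d['P'],cv2.cvtColor(d['rgb'],cv2.COLOR_RGB2HSV).astype(int)
def sel(P,m,box):
    x0,x1,y0,y1,z0,z1=box
    q=P[m];q=q[~np.isnan(q).any(1)]
    return q[(q[:,0]>x0)&(q[:,0]<x1)&(q[:,1]>y0)&(q[:,1]<y1)&(q[:,2]>z0)&(q[:,2]<z1)]
def rect(q): 
    r=cv2.minAreaRect((q[:,:2]*1000).astype(np.float32));return r
if __name__=='__main__':
    for i in (0,1):
        P,H=load(i)
        g=(H[...,0]>60)&(H[...,0]<95)&(H[...,1]>90)
        t=sel(P,g,(.53,.72,-.02,.14,.033,.045));print(i,'traytop',len(t),rect(t),t[:,2].mean())
        b=sel(P,g,(.53,.72,-.05,.36,.006,.018));print(i,'base',len(b),rect(b),np.median(b[:,2]))
        w=sel(P,(H[...,1]<60)&(H[...,2]>140),(.59,.67,.11,.35,.016,.05));
        hz=np.histogram(w[:,2],bins=np.arange(.016,.052,.004));print('white z',hz[0])
        print('rod pts range',w.min(0),w.max(0))
        # rod: highest points across x histogram per z
        w2=w
        print('x hist',np.histogram(w2[:,0],bins=np.arange(.59,.67,.004)))
        r=sel(P,((H[...,0]<8)|(H[...,0]>172))&(H[...,1]>150),(.5,.7,-.06,.03,.05,.12));print('ball',len(r),r.mean(0),r.max(0),r.min(0))
    for i in (2,3):
        P,H=load(i)
        s=sel(P,P[...,2]<9,(.48,.65,-.19,-.09,.1,.16));
        for c in (.53,.59):
            q=s[abs(s[:,0]-c)<.025]; q=q[q[:,2]>.118]
            print(i,'board',c,len(q),rect(q) if len(q)>4 else '',np.percentile(q[:,2],[10,50,90]))
        for c in ((.515,-.283),(.615,-.249)):
            q=sel(P,(P[...,2]<9),(c[0]-.04,c[0]+.04,c[1]-.035,c[1]+.035,.003,.07))
            hi=q[q[:,2]>.048];print(i,'coil top',len(hi),cv2.minEnclosingCircle((hi[:,:2]*1000).astype(np.float32)),rect(hi),hi[:,2].max())
            lo=q[(q[:,2]<.027)];print(' low',len(lo),rect(lo))
E
python3 meas.py
python3 - <<'E'
import cv2,numpy as np
a=cv2.imread('pics/w0.png')[60:260,290:420]
b=cv2.imread('pics/w3.png')[60:230,230:420]
cv2.imwrite('pics/c1.png',np.hstack([cv2.resize(a,(370,570),interpolation=2),cv2.resize(b,(430,570*0+385),interpolation=2)if 0 else cv2.copyMakeBorder(cv2.resize(b,(430,385),interpolation=2),0,185,0,0,0)]))
E
```

```text
0 traytop 1086 ((611.28857421875, 68.61451721191406), (117.33846282958984, 98.98287963867188), 88.27137756347656) 0.03607781540219519
0 base 9205 ((613.8804931640625, 148.01666259765625), (377.75042724609375, 99.1402587890625), 88.12305450439453) 0.010557032186833737
white z [564  29 270 896   0   0   0   0]
rod pts range [0.6061 0.1245 0.0161] [0.6458 0.3347 0.032 ]
x hist (array([  0,   0,   0,   0,  19, 102, 342, 355, 121,  51,  61, 212, 344,
       152,   0,   0,   0,   0,   0,   0]), array([0.59 , 0.594, 0.598, 0.602, 0.606, 0.61 , 0.614, 0.618, 0.622,
       0.626, 0.63 , 0.634, 0.638, 0.642, 0.646, 0.65 , 0.654, 0.658,
       0.662, 0.666, 0.67 ]))
ball 280 [ 0.5834 -0.0086  0.0968] [ 0.596  -0.0013  0.103 ] [ 0.5717 -0.0219  0.0836]
1 traytop 1419 ((611.1292114257812, 68.17740631103516), (115.4781494140625, 99.07940673828125), 88.219970703125) 0.03623004307397405
1 base 8655 ((613.034912109375, 124.8182144165039), (330.8076171875, 99.22347259521484), 88.1424331665039) 0.01059845820779104
white z [536  27 220 866   0   0   0   0]
rod pts range [0.6056 0.1256 0.016 ] [0.6452 0.
[... 1477 characters left out ...]
49609375), (55.9105110168457, 9.345287322998047), 87.43816375732422) [0.1217 0.1282 0.1295]
3 coil top 419 ((511.0898132324219, -280.25732421875), 25.76239013671875) ((513.62939453125, -279.31939697265625), (45.64128875732422, 46.22785186767578), 30.91341209411621) 0.0572167549975251
 low 364 ((512.845703125, -279.64813232421875), (42.49740982055664, 43.06085968017578), 22.587892532348633)
3 coil top 413 ((624.502685546875, -248.7791748046875), 25.73379898071289) ((622.2967529296875, -246.87220764160156), (46.373748779296875, 44.79158020019531), 88.0069351196289) 0.05637077927120726
 low 464 ((623.4983520507812, -247.17019653320312), (42.37797927856445, 43.89478302001953), 10.10738468170166)
```

View pics/c1.png

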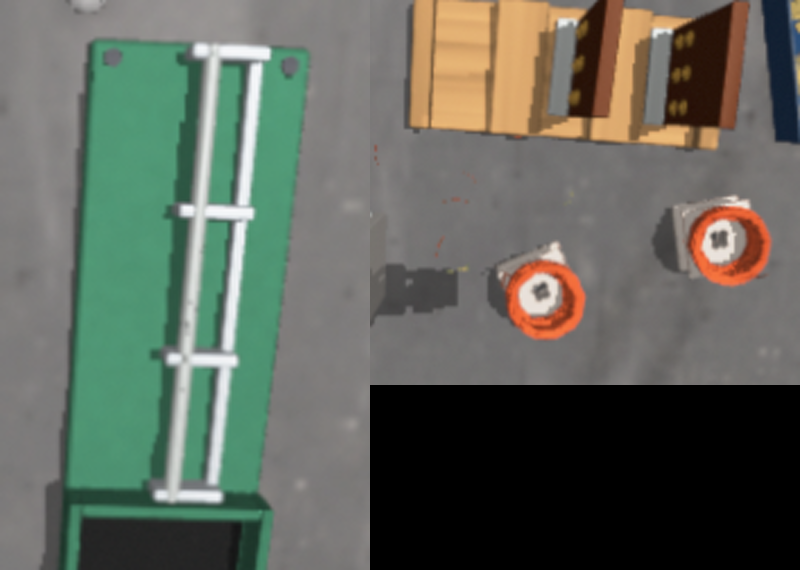

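```bash
cat > car.py <<'E'
from meas import *
def carrier(P,H):
    g=(H[...,0]>60)&(H[...,0]<95)&(H[...,1]>90)
    t=sel(P,g,(.53,.72,-.02,.14,.033,.045));b=sel(P,g,(.53,.72,-.05,.36,.006,.018))
    rt,rb=rect(t),rect(b)
    (w,h),a=rb[1],rb[2]
    if h>w:a+=90
    yaw=np.deg2rad(a-90);C=np.array([[np.cos(yaw),-np.sin(yaw)],[np.sin(yaw),np.cos(yaw)]])
    w=sel(P,(H[...,1]<60)&(H[...,2]>140),(.59,.67,.11,.35,.016,.05))
    q=(w[:,:2]-np.array(rt[0])/1000)@C   # tray frame
    hi=w[:,2]>.026;lo=w[:,2]<.022
    q*=1000
    y=q[:,1]
    res={'yaw':yaw,'tray':np.array(rt[0]),'tsz':rt[1],'base':np.array(rb[0]),'bsz':rb[1]}
    ys=np.sort(y[hi&(q[:,0]>20)])
    gr=np.split(ys,np.where(np.diff(ys)>4)[0]+1);res['part']=[(round((s[0]+s[-1])/2,1),round(s[-1]-s[0],1),len(s)) for s in gr if len(s)>5]
    mid=hi.copy()
    for p in res['part']: mid&=abs(y-p[0])>6
    mid&=(y>res['part'][0][0])&(y<res['part'][-1][0])
    res['rod']=(np.percentile(q[mid,0],[3,50,97]),np.median(w[mid,2]),np.polyfit(y[mid],q[mid,0],1))
    res['rail']=(np.percentile(q[lo&(q[:,0]>18),0],[3,50,97]),)
    return res
if __name__=='__main__':
    R0=np.array([[0,1,0],[1,0,0],[0,0,-1.]])
    a=np.deg2rad(168);Rz=lambda a:np.array([[np.cos(a),-np.sin(a),0],[np.sin(a),np.cos(a),0],[0,0,1]])
    for s in (1,-1):
        try:
            robot.move_to((.52,.10,.36),Rz(s*a)@R0);break
        except robot.IKError: print('ik')
    f=grab('wrist','w4.png');np.savez('w4.npz',P=cloud(f),rgb=f['frame'])
    for i in (0,1,4): print(i,carrier(*load(i)))
    for i in (2,3):
        P,H=load(i)
        q=sel(P,P[...,2]<9,(.56,.66,-.40,-.30,.0,.3));print('tall near coils',q[q[:,2]>.06][:, :].min(0) if (q[:,2]>.06).any() else None)
        for x0 in np.arange(.40,.66,.04):
            q=sel(P,P[...,2]<9,(x0,x0+.04,-.40,-.31,.0,.3));print(round(x0,2),q[:,2].max().round(3),q[q[:,2]>.08][:,1].max() if (q[:,2]>.08).any() else '',end=' | ')
        for c in (.534,.591):
            q=sel(P,P[...,2]<9,(c-.02,c+.02,-.19,-.1,.125,.16));d=np.polyfit(q[:,1],q[:,0],1);print('\nboard',c,'yaw',-d[0],q.mean(0),(q[:,1].min()+q[:,1].max())/2,q[:,0].min(),q[:,0].max())
        s=sel(P,(H[...,0]>8)&(H[...,0]<22)&(H[...,1]>60),(.41,.66,-.2,-.09,.003,.032));print('stand',rect(s))
E
python3 car.py
```

```text
0 {'yaw': np.float64(-0.03275887877879219), 'tray': array([611.2886,  68.6145]), 'tsz': (117.33846282958984, 98.98287963867188), 'base': array([613.8805, 148.0167]), 'bsz': (377.75042724609375, 99.1402587890625), 'part': [(np.float64(59.9), np.float64(6.7), 17), (np.float64(128.3), np.float64(3.8), 11), (np.float64(196.7), np.float64(5.1), 21), (np.float64(264.0), np.float64(6.2), 29)], 'rod': (array([-1.5986,  1.2292,  4.6143]), np.float64(0.028998322307924512), array([0.0015, 1.0663])), 'rail': (array([20.3039, 22.8897, 25.9038]),)}
1 {'yaw': np.float64(-0.032420657320352125), 'tray': array([611.1292,  68.1774]), 'tsz': (115.4781494140625, 99.07940673828125), 'base': array([613.0349, 124.8182]), 'bsz': (330.8076171875, 99.22347259521484), 'part': [(np.float64(60.9), np.float64(5.2), 23), (np.float64(128.1), np.float64(5.9), 27), (np.float64(196.6), np.float64(5.6), 26)], 'rod': (array([-1.6699,  1.271 ,  4.8804]), np.float64(0.028958730860136256), array([0.0015, 1.1463])), 'rail': (array([20.5668, 23.1624, 26.2784]),)}
4 {'yaw': np.float64(-0.03247165685522714), 'tray': array([610.
[... 892 characters left out ...]
0411916 0.5865737593382027 0.5958101154031719
stand ((526.4986572265625, -147.5374755859375), (76.55567932128906, 187.8832244873047), 86.3041763305664)
tall near coils [ 0.5915 -0.3996  0.0601]
0.4 0.171 -0.35078102115467064 | 0.44 0.169 -0.3494852242259472 | 0.48 0.001  | 0.52 0.001  | 0.56 0.12 -0.3713757385012241 | 0.6 0.007  | 0.64 0.002  | 
board 0.534 yaw -0.10650792608943975 [ 0.5335 -0.1456  0.1284] -0.14581048547872527 0.5267994103299682 0.5401612583409656

board 0.591 yaw -0.04561613408193795 [ 0.5909 -0.1504  0.1284] -0.15037448582406415 0.5859608188773718 0.596850885879137
stand ((545.2340087890625, -148.49270629882812), (84.88887023925781, 228.81028747558594), 89.55164337158203)
```

```bash
cat > seat.py <<'E'
from h import *
from scipy.optimize import minimize
np.set_printoptions(precision=4,suppress=True)
YAW=-0.0325;TRAY=np.array([.6111,.0681])
def Rz(a):return np.array([[np.cos(a),-np.sin(a),0],[np.sin(a),np.cos(a),0],[0,0,1]])
def Ry(a):return np.array([[np.cos(a),0,np.sin(a)],[0,1,0],[-np.sin(a),0,np.cos(a)]])
R0=np.array([[0,1,0],[1,0,0],[0,0,-1.]])
def W(x,y): return TRAY+Rz(YAW)[:2,:2]@[x,y]
BAY={1:W(.0123,.2304),2:W(.0123,.1624),3:W(.0123,.0943)}
G=95.
e=lambda a,b:np.linspace(a,b,40)
poly=np.array([[-16,0],[4,0],[4,120],[-4,120],[-4,6],[-16,6]],float)
pts=np.vstack([np.linspace(poly[i],poly[(i+1)%6],60) for i in range(6)])
def clear(o,th):
    c,s=np.cos(th),np.sin(th);q=pts@np.array([[c,s],[-s,c]])+o
    rod=np.hypot(q[:,0]+11,q[:,1]-15)-4
    dx=np.maximum(8-q[:,0],q[:,0]-14);dz=q[:,1]-8
    rail=np.where((dx>0)|(dz>0),np.hypot(np.maximum(dx,0),np.maximum(dz,0)),np.maximum(dx,dz))
    return min(rod.min(),rail.min(),q[:,1].min())
def path():
    """leaning entry, then straightening: list of (theta,ox,oz) in mm, best clearance at each angle"""
    c,s=np.cos(np.deg2rad(35)),np.sin(np.deg2rad(35))
    out=[];o=np.array([3.9,12.])
    for d in (35,30,25,20,15,10,6,3):
        th=np.deg2rad(d);o=minimize(lambda o:-clear(o,th),o,method='Nelder-Mead').x;out.append((th,*o))
    th=out[0][0];o=np.array(out[0][1:]);X=np.array([c,s]);Z=np.array([-s,c])
    b=np.array([-11,15.])-o; r=np.array([b@X,b@Z])   # rod in board frame
    ent=[np.array([-11,15.])-(x*X+z*Z) for x,z in [(-25,-35),(-22,4),(-22,r[1])]]
    return [(th,*p) for p in ent]+out
def tcp(bay,th,ox,oz,g=G,fl=12.):
    A=Rz(YAW)@Ry(-th);p=np.array([*BAY[bay],fl/1e3])+Rz(YAW)@np.array([ox,0,oz])/1e3+A@[0,0,g/1e3]
    return p,A@R0
if __name__=='__main__':
    P=path()
    last=None
    for i,(t,x,z) in enumerate(P):
        m=min(clear(np.array(P[max(i-1,0)][1:])*(1-k)+np.array([x,z])*k,P[max(i-1,0)][0]*(1-k)+t*k) for k in np.linspace(0,1,9))
        print(round(np.rad2deg(t)),round(x,1),round(z,1),'clr',round(clear(np.array([x,z]),t),1),round(m,1),*[robot.inverse_kinematics(*tcp(b,t,x,z)) is not None for b in (1,2,3)])
    print(BAY,robot.sense()['time'])
E
python3 seat.py
```

```text
35 -10.6 58.0 clr 32.1 32.1 True True True
35 9.3 24.3 clr 2.0 2.0 True True True
35 14.7 16.7 clr 3.3 2.0 True True True
35 9.1 12.8 clr 3.3 3.3 True True TrueTraceback (most recent call last):
  File "seat.py", line 38, in <module>
    print(round(np.rad2deg(t)),round(x,1),round(z,1),'clr',round(clear(np.array([x,z]),t),1),round(m,1),*[robot.inverse_kinematics(*tcp(b,t,x,z)) is not None for b in (1,2,3)])
                                                                                                          ~~~~~~~~~~~~~~~~~~~~~~~~^^^^^^^^^^^^^^^
ValueError: expected 3 finite numbers
```

```bash
python3 - <<'E'
s=open('seat.py').read()
s=s.replace("o=minimize(lambda o:-clear(o,th),o,","n=np.array([6,12.])*d/35;o=minimize(lambda o:-min(clear(o,th),2.5)+.05*np.hypot(*(o-n)),n,")
open('seat.py','w').write(s)
E
python3 seat.py
```

```text
35 -10.6 58.0 clr 32.1 32.1 True True True
35 9.3 24.3 clr 2.0 2.0 True True True
35 14.2 17.4 clr 4.1 2.0 True True True
35 6.2 11.8 clr 2.5 2.5 True True True
30 6.2 10.5 clr 2.5 2.5 True True True
25 4.9 9.0 clr 2.2 2.2 True True True
20 2.5 7.3 clr 1.8 1.7 True True True
15 2.2 6.1 clr 2.0 1.8 True True True
10 1.9 4.9 clr 2.2 2.0 True True True
6 1.7 4.0 clr 2.3 2.2 True True True
3 1.6 3.2 clr 2.4 2.3 True True True
{1: array([0.6309, 0.298 ]), 2: array([0.6287, 0.23  ]), 3: array([0.6265, 0.162 ])} 6.9667
```

```bash
sed -i 's/(-22,4),(-22,r/(-23,4),(-23,r/' seat.py
cat > act.py <<'E'
from seat import *
def st():
    s=robot.sense();return round(s['time'],1),s['ee_pos'],'F',s['contact_force'],'gap',round(s['finger_gap'],4),'ff',round(s['finger_force'],1)
def pick_board(x,y,yaw):
    A=Rz(yaw)@R0
    robot.move_to((x,y,.25),A);robot.grip(.045)
    hit=robot.line_to((x,y,.105),guard=8);print('down hit',hit,st())
    if hit: raise SystemExit
    robot.grip(0.0);print('gripped',st())
    robot.line_to((x,y,.30));print('lifted',st())
def seat(bay):
    P=path();n=[tcp(bay,*p) for p in P]
    robot.move_to(n[0][0]+[0,0,.10],n[0][1]);robot.line_to(*n[0]);print('above',st())
    for i,(p,A) in enumerate(n[1:]):
        hit=robot.line_to(p,A,max_speed=.05,guard=12)
        if hit: print('HIT step',i+1,np.rad2deg(P[i+1][0]),p,st());return False
    print('at 3deg',st())
    robot.line_to(*tcp(bay,0,0,2.0),max_speed=.03,guard=12);print('upright',st())
    h=robot.line_to(tcp(bay,0,0,-4)[0],max_speed=.02,guard=6);print('floor',h,st(),'want z',.107)
    return True
def release():
    p=robot.sense()['ee_pos'];robot.grip(.03);robot.line_to(p+[0,0,.12],max_speed=.1);print('released',st())
E
python3 - <<'E'
from act import *
pick_board(.5912,-.1503,-.04)
if seat(1): pass
grab('side','s1.png');grab('wrist','w5.png')
a=cv2.imread('pics/s1.png')[100:260,190:330];cv2.imwrite('pics/s1c.png',np.hstack([cv2.resize(a,(400,457)),cv2.resize(cv2.imread('pics/w5.png'),(400,457))]))
E
```

```text
down hit False (10.6, array([ 0.5921, -0.1506,  0.1061]), 'F', array([ 0.5216,  0.0785, -0.3616]), 'gap', 0.0451, 'ff', 0.0)
gripped (11.0, array([ 0.5919, -0.1505,  0.1059]), 'F', array([-0.5222, -0.8294,  3.2664]), 'gap', 0.0073, 'ff', 58.8)
lifted (12.5, array([ 0.5906, -0.1501,  0.2988]), 'F', array([-0.1108, -0.442 , -1.4578]), 'gap', 0.0074, 'ff', 58.4)
above (15.0, array([0.5667, 0.3003, 0.1488]), 'F', array([ 0.2548,  1.0837, -1.3175]), 'gap', 0.0072, 'ff', 58.5)
HIT step 6 20.0 [0.6009 0.299  0.1086] (17.5, array([0.6058, 0.2966, 0.1109]), 'F', array([ 0.3092,  0.2559, -1.653 ]), 'gap', 0.0071, 'ff', 60.3)
```

View pics/s1c.png

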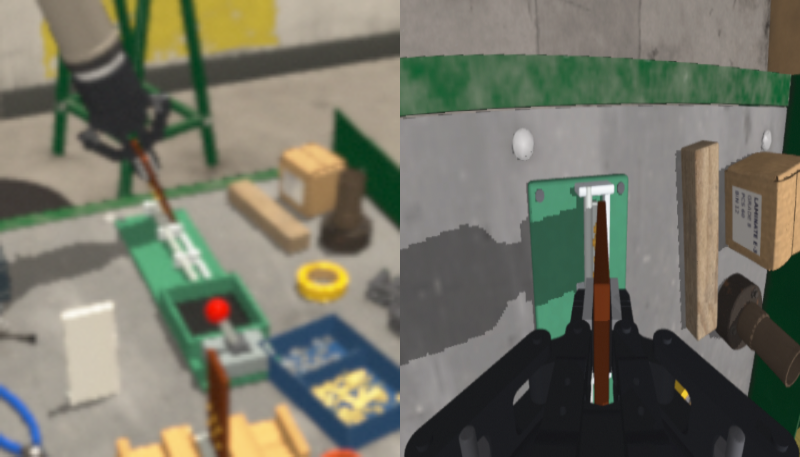

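Run:
```python
from act import *
robot.dwell(.3)
P=path()
for i in (5,6): print(np.rad2deg(P[i][0]),tcp(1,*P[i])[0])
s=robot.sense();A=Rz(YAW).T@s['orientation'];z=-A[:,2];print(st(),'lean',np.rad2deg(np.arctan2(-z[0],z[2])),'roll',np.rad2deg(z[1]),A)
q=Rz(YAW).T@(s['ee_pos']-s['orientation']@[0,0,-.095*-1]-[*BAY[1],.012]);print('o',q*1000)
# board origin: TCP + 95mm along tool z
q=Rz(YAW).T@(s['ee_pos']+s['orientation'][:,2]*.095-[*BAY[1],.012]);print('origin in bay',q*1000)
```

```text
25.0 [0.5956 0.2991 0.1071]
20.0 [0.6009 0.299  0.1086]
(17.9, array([0.6043, 0.2973, 0.1098]), 'F', array([-0.4333,  0.2562, -0.9852]), 'gap', 0.0077, 'ff', 60.3) lean 19.917791894262738 roll 0.05625747064818126 [[-0.0047  0.9402  0.3407]
 [ 1.      0.0054 -0.001 ]
 [-0.0028  0.3407 -0.9402]]
o [-58.9551  -1.4445 187.0928]
origin in bay [ 5.7724 -1.631   8.4582]
```

Run:
```python
from act import *
def org():
    s=robot.sense();z=-(Rz(YAW).T@s['orientation'])[:,2]
    return np.r_[Rz(YAW).T@(s['ee_pos']+s['orientation'][:,2]*.095-[*BAY[1],.012])*1000,np.rad2deg(np.arctan2(-z[0],z[2]))].round(1),s['contact_force'].round(1)
P=path()
robot.dwell(.5);print(org())
robot.dwell(1);print(org())
# back to 25 deg free pose and check tracking
robot.line_to(*tcp(1,*P[5]),max_speed=.03,guard=15);print('25 want',P[5][1:],org());robot.dwell(.5);print(org())
```

```text
(array([ 6.9, -2. ,  9.2, 20. ]), array([ 0.5,  0.2, -2. ]))
(array([ 6.9, -1.9,  9.2, 20. ]), array([ 0. ,  0.5, -1.2]))
25 want (np.float64(4.868849950487181), np.float64(8.951218084071371)) (array([ 5. ,  0.2,  9.2, 25. ]), array([-0.4, -0. , -0.8]))
(array([ 5. , -0.1,  8.9, 25. ]), array([ 0.9,  0.7, -2. ]))
```

```bash
cat >> act.py <<'E'
def org(bay):
    s=robot.sense();z=-(Rz(YAW).T@s['orientation'])[:,2]
    return np.r_[Rz(YAW).T@(s['ee_pos']+s['orientation'][:,2]*.095-[*BAY[bay],.012])*1000,np.rad2deg(np.arctan2(-z[0],z[2]))].round(1),s['contact_force'].round(1),s['torque'].round(2)
E
python3 - <<'E'
from act import *
P=path();print(org(1))
for k in (.25,.5,.75,1):
    p=np.array(P[5])*(1-k)+np.array(P[6])*k
    h=robot.line_to(*tcp(1,*p),max_speed=.02,guard=10);print(h,p[1:],org(1))
    if h: break
E
```

```text
(array([ 5. , -0.1,  8.9, 25. ]), array([ 0.9,  0.7, -2. ]), array([0.08, 0.6 , 0.03]))
False [4.2836 8.5429] (array([ 5. , -0.2,  8.9, 23.8]), array([ 0.7, -0.4, -1.2]), array([-0.01,  0.55, -0.02]))
False [3.6983 8.1346] (array([ 4.2, -0.2,  8.3, 22.6]), array([ 0.2,  0.2, -0.9]), array([ 0.  ,  0.49, -0.04]))
False [3.1131 7.7262] (array([ 3.5, -0.2,  7.8, 21.3]), array([-0. ,  0.6, -1.8]), array([-0.03,  0.49, -0.02]))
False [2.5278 7.3179] (array([ 2.6, -0.2,  7.2, 20. ]), array([ 0.1,  0.7, -1.3]), array([0.04, 0.49, 0.01]))
```

```bash
python3 - <<'E'
s=open('act.py').read()
a=s.index('def seat');b=s.index('def release')
s=s[:a]+'''def steps(P,bay):
    for p,q in zip(P[:-1],P[1:]):
        rot=abs(q[0]-p[0])>1e-3;d=np.linalg.norm(tcp(bay,*q)[0]-tcp(bay,*p)[0])
        v=min(.06,d/max(.8*abs(np.rad2deg(q[0]-p[0]))/5,.01))
        h=robot.line_to(*tcp(bay,*q),max_speed=v,guard=12)
        print(h,np.round(q[1:],1),org(bay))
        if h: return False
    return True
def seat(bay):
    P=path();p,A=tcp(bay,*P[0])
    robot.move_to(p+[0,0,.10],A);robot.line_to(p,A,max_speed=.12);robot.dwell(.2)
    return steps(P,bay) and down(bay)
def down(bay):
    steps([path()[-1],(0,0,2.5)],bay);robot.dwell(.2)
    h=robot.line_to(tcp(bay,0,0,-4)[0],max_speed=.015,guard=5);print('floor',h,org(bay))
    return True
'''+s[b:]
open('act.py','w').write(s)
E
python3 - <<'E'
from act import *
steps(path()[6:],1) and down(1)
grab('wrist','w6.png')
E
```

```text
False [2.2 6.1] (array([ 1.8,  0.1,  6. , 15. ]), array([-0.6, -1.2, -1.8]), array([0.04, 0.35, 0.  ]))
False [1.9 4.9] (array([ 1.6,  0.1,  4.8, 10. ]), array([-0.4,  0.3, -1. ]), array([0.04, 0.25, 0.02]))
False [1.7 4. ] (array([1.5, 0.1, 3.8, 6. ]), array([ 0.7, -0. , -2. ]), array([0.06, 0.14, 0.03]))
False [1.6 3.2] (array([ 1.6, -0. ,  3.1,  3. ]), array([ 0.1,  0.3, -1.7]), array([-0.03,  0.07, -0.01]))
False [0.  2.5] (array([-0. , -0. ,  2.3, -0. ]), array([-0. ,  0.3, -1. ]), array([ 0.01,  0.04, -0.04]))
floor True (array([0.5, 0.4, 0.9, 0.1]), array([-0.6,  0.4,  5.4]), array([ 0.02, -0.02, -0.09]))
```

Run:
```python
from act import *
release();
f=grab('wrist','w7.png');P=cloud(f)
q=P[(P[...,2]>.123)&(P[...,2]<.15)&(abs(P[...,0]-.63)<.05)&(abs(P[...,1]-.3)<.06)]
print('top',len(q),q.mean(0) if len(q) else '', 'bay',BAY[1],cv2.minAreaRect((q[:,:2]*1000).astype(np.float32)) if len(q) else '')
pick_board(.5337,-.1456,-.085)
if seat(3): release()
f=grab('wrist','w8.png');P=cloud(f)
for b in (1,3):
    q=P[(P[...,2]>.123)&(P[...,2]<.15)&(abs(P[...,0]-.63)<.05)&(abs(P[...,1]-BAY[b][1])<.04)]
    print(b,'top',len(q),q.mean(0) if len(q) else '', BAY[b])
```

```text
released (27.6, array([0.6308, 0.2981, 0.2269]), 'F', array([-0.9203,  0.1797,  1.4062]), 'gap', 0.03, 'ff', 0.0)
top 885 [0.6313 0.3006 0.1303] bay [0.6309 0.298 ] ((631.1527099609375, 298.32861328125), (56.643150329589844, 7.946744441986084), 88.44989013671875)
down hit False (30.7, array([ 0.5346, -0.1457,  0.106 ]), 'F', array([-0.562 ,  0.0558,  0.0806]), 'gap', 0.0448, 'ff', 0.0)
gripped (31.1, array([ 0.5344, -0.1457,  0.1058]), 'F', array([-1.2212, -0.034 ,  2.8137]), 'gap', 0.0072, 'ff', 58.9)
lifted (32.6, array([ 0.5331, -0.1455,  0.2988]), 'F', array([ 0.2514,  0.0697, -0.488 ]), 'gap', 0.007, 'ff', 58.4)
False [10.1 24.9] (array([10.2,  0.3, 25.2, 35. ]), array([ 0.2,  0.6, -0.7]), array([-0.02,  0.78,  0.06]))
False [15. 18.] (array([14.9, -0.2, 18. , 35. ]), array([ 0.4, -0.5, -0.2]), array([ 0.07,  0.77, -0.01]))
False [ 6.2 11.8] (array([ 5.8,  0.1, 11.8, 35. ]), array([-0.7, -0.3, -1.2]), array([ 0.03,  0.7 , -0.  ]))
False [ 6.2 10.5] (array([ 6. , -0.1, 10.4, 30. ]), array([-0.4,  1. , -0.1]), array([0.01, 0.69, 0.  ]))
False [4.9 9. ] (array([ 4.5, -0. ,  8.7, 25
[... 297 characters left out ...]
[ 1.6,  0.1,  4.8, 10. ]), array([-0.2, -0.8, -0.8]), array([0.02, 0.26, 0.03]))
False [1.7 4. ] (array([1.5, 0.1, 3.8, 6. ]), array([-0.3, -0.2, -1.5]), array([-0.06,  0.14,  0.03]))
False [1.6 3.2] (array([1.5, 0.1, 3.1, 3. ]), array([ 0.5, -0.5, -1.3]), array([ 0.01,  0.01, -0.02]))
False [0.  2.5] (array([-0.1,  0.1,  2.3, -0. ]), array([ 0.5,  0.1, -1.7]), array([-0.02, -0.  ,  0.03]))
floor True (array([0.4, 0.3, 0.9, 0.1]), array([-0.1, -0.1,  5.4]), array([ 0.02, -0.04, -0.06]))
released (45.4, array([0.6264, 0.1619, 0.227 ]), 'F', array([0.4197, 0.773 , 0.1573]), 'gap', 0.03, 'ff', 0.0)
1 top 781 [0.6309 0.2862 0.1304] [0.6309 0.298 ]
3 top 872 [0.6267 0.1642 0.1303] [0.6265 0.162 ]
```

View pics/w8.png

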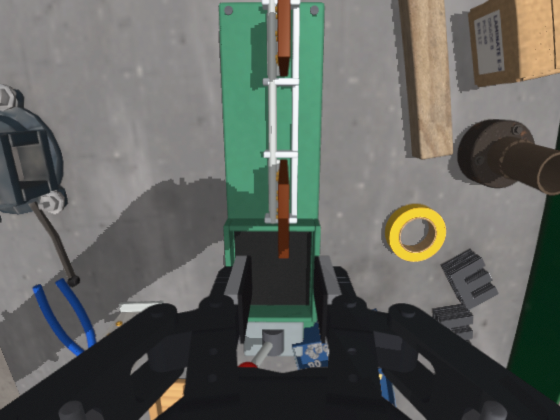

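```bash
cat > coil.py <<'E'
from act import *
def look(fn,guess):
    robot.move_to((.48,-.25,.36),R0);f=grab('wrist',fn);P=cloud(f)
    L=[d['location'] for d in robot.pinpoint('wrist','coil_a') if d['conf']>.4];print('net',np.array(L))
    hsv=cv2.cvtColor(f['frame'],cv2.COLOR_RGB2HSV).astype(int)
    org_=((hsv[...,0]<12)|(hsv[...,0]>172))&(hsv[...,1]>140)&(P[...,2]>.046)&(P[...,2]<.065)
    org_&=(P[...,0]>.42)&(P[...,0]<.72)&(P[...,1]>-.36)&(P[...,1]<-.1)
    n,lab,stt,_=cv2.connectedComponentsWithStats(org_.astype(np.uint8));out=[]
    for k in range(1,n):
        if stt[k,4]<80: continue
        c=P[lab==k];c=(c.min(0)+c.max(0))/2
        d=np.hypot(P[...,0]-c[0],P[...,1]-c[1])
        lo=P[(d<.034)&(P[...,2]>.004)&(P[...,2]<.027)];r=cv2.minAreaRect((lo[:,:2]*1000).astype(np.float32))
        a=r[2] if r[2]<45 else r[2]-90
        out.append((c[0],c[1],np.deg2rad(a)));print('coil',c,'low',r)
    return out
def coil(x,y,yaw,ty,h=.044):
    A=Rz(yaw)@R0
    robot.move_to((x,y,.18),A);robot.grip(.072)
    if robot.line_to((x,y,h),max_speed=.12,guard=10): print('HIT',st());raise SystemExit
    robot.grip(0.);print('grip',st())
    robot.line_to((x,y,.22),max_speed=.15);print('lift',st())
    p=W(0,ty);B=Rz(YAW)@R0
    robot.move_to((*p,.22),B);robot.line_to((*p,.012+h+.008),max_speed=.12)
    robot.dwell(.2);hit=robot.line_to((*p,.012+h-.005),max_speed=.02,guard=5);print('floor',hit,st())
    robot.grip(.058);robot.line_to((*p,.22),max_speed=.15);print('done',st())
E
python3 - <<'E'
from coil import *
L=look('w9.png',None)
if len(L)==2:
    L.sort();coil(*L[0],.027)
E
```

```text
net [[ 0.5152 -0.2838  0.0016]
 [ 0.6166 -0.2491  0.0012]]
coil [ 0.6227 -0.2466  0.0515] low ((624.166748046875, -246.8922576904297), (44.01870346069336, 43.4727783203125), 10.935447692871094)
coil [ 0.5139 -0.2793  0.0518] low ((512.0186157226562, -277.48175048828125), (42.259273529052734, 38.04015350341797), 22.32277488708496)
grip (50.1, array([ 0.5146, -0.2797,  0.045 ]), 'F', array([-0.0088, -0.6272,  5.3451]), 'gap', 0.043, 'ff', 61.4)
lift (51.4, array([ 0.5132, -0.2793,  0.2188]), 'F', array([-0.128 ,  1.134 , -1.7315]), 'gap', 0.043, 'ff', 61.2)
floor True (55.0, array([0.6121, 0.0951, 0.0571]), 'F', array([-0.9563, -0.6801,  3.5575]), 'gap', 0.0427, 'ff', 61.6)
done (56.5, array([0.6114, 0.0947, 0.2188]), 'F', array([ 0.357 , -0.2146,  0.2505]), 'gap', 0.0577, 'ff', 0.0)
```

Floor contact came at the expected height, so the first coil is in. Now the second, and then a check.

Run:
```python
from coil import *
L=look('w10.png',None)
if len(L)==1: coil(*L[0],-.0245)
robot.move_to((.50,.08,.36),R0);grab('wrist','w11.png')
cv2.imwrite('pics/w11c.png',cv2.resize(cv2.imread('pics/w11.png')[0:300,250:450],(533,600)[:2]) if 0 else cv2.resize(cv2.imread('pics/w11.png')[0:300,250:450],(400,600)))
```

```text
net [[ 0.6178 -0.2478 -0.0017]]
coil [ 0.6225 -0.2467  0.0512] low ((623.7973022460938, -246.8322296142578), (43.24906921386719, 43.51640319824219), 10.827471733093262)
grip (60.9, array([ 0.6234, -0.2468,  0.0453]), 'F', array([0.3996, 1.5515, 5.1043]), 'gap', 0.0431, 'ff', 61.8)
lift (62.2, array([ 0.6219, -0.2468,  0.2186]), 'F', array([-0.165 ,  0.5767, -2.5769]), 'gap', 0.0426, 'ff', 61.2)
floor True (65.5, array([0.6104, 0.0436, 0.0572]), 'F', array([ 0.0793, -0.1224,  4.7537]), 'gap', 0.0427, 'ff', 61.9)
done (67.0, array([0.6097, 0.0433, 0.2188]), 'F', array([-0.4639, -0.172 , -0.2022]), 'gap', 0.058, 'ff', 0.0)
```

View pics/w11c.png

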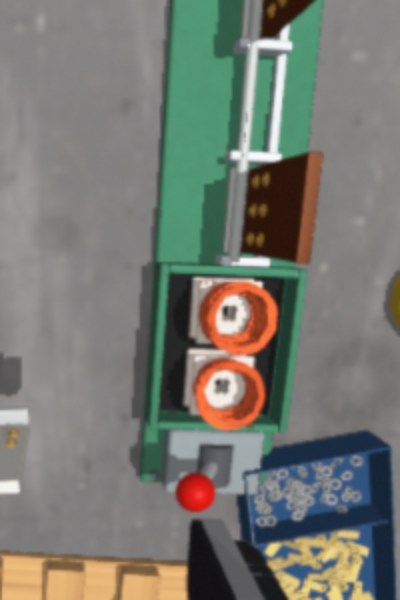

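Run:
```python
from act import *
p=W(0,-.0833);print(p)
robot.grip(0.);A=Rz(YAW)@R0
s=p+Rz(YAW)[:2,:2]@[-.095,0]
robot.move_to((*s,.22),A);print('hit',robot.line_to((*s,.099),guard=8))
robot.dwell(.2)
e=p+Rz(YAW)[:2,:2]@[.035,0]
h=robot.line_to((*e,.099),max_speed=.05,guard=10);print('push',h,st())
b=robot.sense()['ee_pos'];robot.line_to(b-[.05,0,0],max_speed=.1);robot.line_to(b+[-.05,0,.12]);
robot.move_to((.50,.08,.36),R0);f=grab('wrist','w12.png')
for d in robot.pinpoint('wrist','lock_lever_tip')[:1]: print(np.array(d['location']),'rel x to axle',d['location'][0]-p[0])
cv2.imwrite('pics/w12c.png',cv2.resize(cv2.imread('pics/w12.png')[0:300,250:450],(400,600)))
```

```text
[ 0.6084 -0.0152]
hit False
push True (72.1, array([ 0.6125, -0.0153,  0.0976]), 'F', array([-1.9607,  0.1764,  1.3308]), 'gap', -0.0002, 'ff', 0.9)
[ 0.6364 -0.0159  0.0843] rel x to axle 0.02800677343636715
```

View pics/w12c.png

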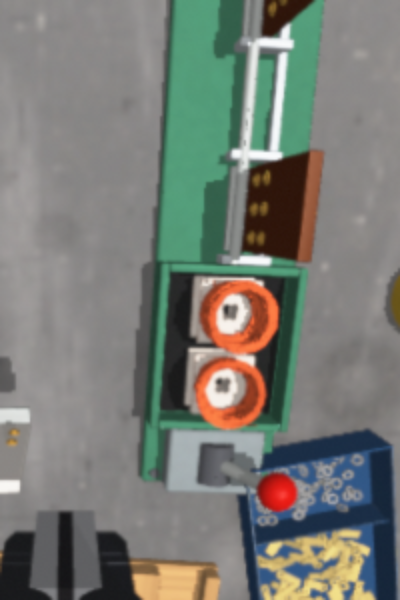

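The lever leans away at its stop: the ball sits 28 mm past the axle, about 0.97 rad. The near board and both coils stand as placed, and the far board, partly out of this crop, is also in its bay. I'm handing in.

```bash
python3 -c "
from rig import robot
print(robot.finish_job())"
```

```text
the job is handed in; nothing more can be done
None
```

The job is handed in, with no verdict returned: both boards present are seated upright (bays 1 and 3), both coils stand in the tray, and the lock lever was thrown last, to about 0.97 rad.

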